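Mount the pink flask sample on its studded display stand

TASK

Mount the pink flask sample on the round display stand: lower it over the centre post, turn it until all four studs enter the holes of its foot plate, slide it fully home so that the foot lies flat on the metal disc, and let go. The disc has been left twisted by an unknown amount, so feel for the studs under light pressure, about 10 N, and never force the sample, neither down nor round (stay below 50 N on the stand). Leave the other things on the desk alone.

Things in the scene. Friction and masses are not known exactly. Their poses are not given: they have to be found in the camera images.
- sample_grip (a point): Centre of the square stopper atop the pink flask; grasp here from above. Stopper 30 x 30 mm, 38 mm high, faces square to the sample's x and y axes (z up). This point is 75 mm above the foot's underside, the stopper's top at 94 mm. The round body below is 70 mm across at most, its shoulder ends at 56 mm. Starts standing loose on the desk; 0.3 to 0.55 kg.
- sample_foot (a point): Centre of the underside of the sample's foot plate; axes as sample_grip. Square plate 100 x 100 x 8 mm, sides along x and y. 21.5 mm bore in the middle (hollow above, 50 mm deep from the underside); four 11 mm through holes at x = +-37, y = +-37 mm (52 mm from the centre). The pattern repeats every quarter turn: any of four yaws fits.
- sample: The pink flask sample; origin and axes the same as sample_foot.
- stand: Fixed round charcoal display stand, 140 mm across, orange tab towards its own -x. Origin at the centre of its underside, on the desk, z up. It carries an aluminium disc 124 mm across, top face 35 mm above the origin, with a centre post and four studs. All rigid, no springs. A foot not matched to the studs rests on their tips, underside 53 mm above the origin; fully home it lies at 35 mm.
- stand_face (a point): Centre of the disc's top face, at the post's root; axes of the stand. Four brass studs, 8 mm thick, 18 mm tall (top 3 mm taper to 6 mm), stand at +-37, +-37 mm along the disc's own axes. The disc is twisted from the stand's axes by an unmeasured angle, up to 0.76 rad either way (so any phase), and is clamped: it does not turn under 4 N m.
- post_tip (a point): Tip of the steel centre post, 34 mm above the disc's face. Post 20 mm thick, its top 12 mm tapering to 9 mm; it stands 16 mm above the stud tips, so it enters the bore first and centres the sample.
- flask_navy: Bystander: glossy navy flask, 105 mm tall, no foot plate; origin at its underside or middle; leave it alone.
- flask_smoke: Bystander: grey flask, 105 mm tall, no foot plate; origin at its underside or middle; leave it alone.
- mug: Bystander: white mug, 90 mm tall; origin at its underside or middle; leave it alone.
- screwdriver: Bystander: screwdriver lying down, 170 mm long; origin at its underside or middle; leave it alone.
- swatches: Bystander: stack of colour cards, 70 x 100 x 12 mm; origin at its underside or middle; leave it alone.
- tape: Bystander: blue roll, 60 mm across, 18 mm high; origin at its underside or middle; leave it alone.
- gasket: Bystander: black rubber ring, 48 mm across, 8 mm high; origin at its underside or middle; leave it alone.
Not all that is in view belongs to the job. What is meant by the stand is not blue, and is the larger of those in its own colour.

How it is judged:
By the outcome, as a careful person would: the job done as asked, in the order asked, and still so for the second after the job is handed in, with the robot touching nothing.
It also fails if it takes over 67 s, if anything falls off the work surface, if the arm or the gripper's body presses on something with over 40 N, if the wrist force passes 120 N, or if a joint passes its speed limit or range.

ROBOT

A 6-joint arm with a two-finger parallel gripper is mounted at the origin on the work surface. World frame = base frame: x ahead of the robot, y to its left, z up, the work surface at z = 0. Lengths are in m, angles in rad, forces in N, time in s.
With the tool pointing down it reaches from about 0.25 to 0.725 m from the base axis. Payload 4 kg.
Tool frame: the origin (TCP) lies midway between the tips of the shut fingers; the grasp point (between the pads) lies pinch_z behind it (pinch_z is the distance from the TCP to the grasp point, in m); z points along the fingers, y is the direction in which the jaws open and shut (so a half turn about z gives the same grasp; the last joint's range is limited). The gripper opens to 85 mm and grips with 20 to 120 N. Pads are 22 mm wide; open, the fingers measure 114 mm over their backs; the gripper's body (76 mm by 85 mm) begins 54 mm behind the grasp point. The pads swing forward as they close: fully open they stand 13 mm farther back than shut.
Start: joints at [-1.23, 0.241, 0.005, 1.335, 0, 1.571], TCP at [0.167, -0.471, 0.231] pointing down, gripper open.
Joint ranges: [-2.72, 2.72], [-1.05, 1.87], [-1.09, 1.28], [-1.99, 2.15], [-1.42, 1.44], [-3.14, 3.14]. Speed limits (rad/s): [2.79, 2.79, 3.14, 3.14, 3.14, 3.14].

INTERFACE

Orientations are given as a unit quaternion [x, y, z, w].
In Python, from workcell import * gives the robot as it stands.
- The arm moves only by the tool move_arm, never from a script. Its argument "motion" is a list of rows, each a list of 3 entries, a list of its own where there are three numbers: the finger opening in mm, from 0 to 85.4, then the shift along the tool's x, y, z in units of 50 mm (1.0 is 50 mm), then the turn about the tool's z in units of 6 degrees (1.0 is 6 degrees). In form: [[claw, [dx, dy, dz], roll], ...]. A call has exactly 10 rows; each row is the pose to reach, as a shift and turn from the pose commanded when the call began, along the tool's axes at that moment; what a row does not reach only later rows make up. A row lasts 1/10 s, in which the tool goes at most 50 mm and 8.59 degrees, less where a joint would pass 70% of its speed; a pose out of reach is approached as far as the arm can. A call with a gripper value outside its range is refused whole. The fingers move at their own pace and stop on an object; the grip force is fixed at half the most. Time passes only in rows, so rows that repeat a pose let the fingers close, or fill a call up. It gives the time, the measured TCP pose, the force and the opening at its end, in the units of the state.
- get_obs(): the state, without advancing time (a new reading comes with each control period).
- camera(name): name is "side" or "top" or "wrist"; returns a dict with "color" (400x640x3 uint8, red, green, blue), "fx", "fy", "cx", "cy" (pixels), "rvec" (rotation vector, rad) and "tvec" (3), from world to camera coordinates, as OpenCV has them; the wrist camera has in their place "mount" (4x4, takes a point from camera to tool coordinates, whose origin is the TCP and whose axes are the flange's). Camera axes: x right, y down, z forward; pixel columns grow to the right and rows downward; lengths in m; the calibration is good to about 2 mm. A picture is of the moment at which its call begins: read the wrist's pose just before it. There is no depth.
- job_done(): hands the job in, once; it reports no verdict.
The state is a dict: "clock": time; "joint_pos": joint angles; "joint_vel": joint speeds; "tau": joint torques, N m; "eef_pos": TCP position; "tool_rot": TCP orientation; "ft_force": force on the tool from outside, world axes, zero at the start; "ft_torque": the same for the moment, N m; "grip_width": finger opening in m.
Only numpy, scipy, OpenCV 4.12 (cv2) and the standard library are available. Lean on these libraries where they do the work, as an engineer would, in place of code of your own. Each camera call takes 0.05 s, during which the arm holds its last target.

## Working session

There is one attempt and no reset: what is moved stays moved. The work goes in short steps, Python scripts to look and compute and a tool call to move; the robot and the scene stay as the last step left them, time stands still between calls to the robot, and variables do not carry over. Pictures are saved under pics/ and viewed, and the job is handed in when it is done.

Besides the shell and the picture viewer there is one more tool, called after "Call:" as name([rows], argument=value, ...), one row to a line, values as JSON. move_arm: Moves the arm, as the interface text tells. Its arguments: {"type":"object","properties":{"motion":{"type":"array","items":{"type":"array"}}},"required":["motion"]}

```bash
mkdir -p pics; ls
cat > h.py <<'E'
from workcell import *
import numpy as np, cv2
from scipy.spatial.transform import Rotation as R
def snap(n,f):
    o=get_obs(); c=camera(n); cv2.imwrite('pics/'+f,c['color'][:,:,::-1]); return o,c
def cam_pose(c,o):
    # returns Rwc (cam->world), centre
    if 'mount' in c:
        M=np.array(c['mount']); Rt=R.from_quat(o['tool_rot']).as_matrix()
        return Rt@M[:3,:3], Rt@M[:3,3]+np.array(o['eef_pos'])
    Rm=cv2.Rodrigues(np.array(c['rvec'],float))[0]
    return Rm.T, -Rm.T@np.array(c['tvec'],float).ravel()
def ray(c,o,px,z):
    Rw,C=cam_pose(c,o); d=Rw@np.array([(px[0]-c['cx'])/c['fx'],(px[1]-c['cy'])/c['fy'],1.])
    return C+d*(z-C[2])/d[2]
def proj(c,o,P):
    Rw,C=cam_pose(c,o); q=Rw.T@(np.array(P)-C); return np.array([c['fx']*q[0]/q[2]+c['cx'],c['fy']*q[1]/q[2]+c['cy']])
E
python3 - <<'E'
from h import *
o,c=snap('top','top0.png'); print({k:v for k,v in o.items()}); print({k:v for k,v in c.items() if k!='color'})
np.save('x',0)
o,c=snap('side','side0.png');print({k:v for k,v in c.items() if k!='color'})
o,c=snap('wrist','wrist0.png');print({k:v for k,v in c.items() if k!='color'})
import workcell; print([n for n in dir(workcell) if n[0]!='_'])
try: print(pinch_z)
except Exception as e: print(e)
E
```

```text
pics
{'clock': 0.0, 'joint_pos': array([-1.23001953e+00,  2.41408698e-01,  3.71941623e-03,  1.33521951e+00,
       -3.02698560e-05,  1.57078122e+00]), 'joint_vel': array([-0.00153299, -0.00045455, -0.00028917, -0.00157402,  0.00242246,
       -0.00127071]), 'tau': array([ 8.79502786e-04, -3.72319472e+01,  2.52406365e+01,  1.70095830e-02,
        1.58795292e-04, -6.67941734e-06]), 'eef_pos': array([ 0.16688621, -0.47064504,  0.23041328]), 'tool_rot': array([ 9.85517149e-01,  1.69572499e-01, -1.94007634e-04, -1.03836948e-03]), 'ft_force': array([ 0.15819762, -0.04077716,  0.10726471]), 'ft_torque': array([ 0.00156992, -0.01122816,  0.00839919]), 'grip_width': 0.08550679728457951}
{'fx': 491.6361954671844, 'fy': 491.6361954671844, 'cx': 315.2548707188115, 'cy': 195.52669974888002, 'rvec': array([ 2.19075676, -2.16694001,  0.10812827]), 'tvec': array([-2.38163574e-04,  5.44904842e-01,  1.48853008e+00])}
{'fx': 507.5776789767653, 'fy': 507.5776789767653, 'cx': 315.3677957775191, 'cy': 200.54690145258684, 'rvec': array([ 0.56984456, -2.73541913,  1.0609461 ]), 'tvec': array([0.49107384, 0.21072341, 1.3391901 ])}
{'fx': 283.6368754963557, 'fy': 283.6368754963557, 'cx': 326.4601667666812, 'cy': 198.79021638839572, 'mount': array([[-6.45955889e-04, -9.44459102e-01, -3.28628341e-01,
         8.45223034e-02],
       [ 9.99999657e-01, -7.80355245e-04,  2.77084885e-04,
        -1.17257043e-03],
       [-5.18142192e-04, -3.28628050e-01,  9.44459283e-01,
        -1.41476772e-01],
       [ 0.00000000e+00,  0.00000000e+00,  0.00000000e+00,
         1.00000000e+00]])}
['Unreachable', 'camera', 'get_obs', 'job_done', 'pinch_z']
0.0187
```

View pics/top0.png

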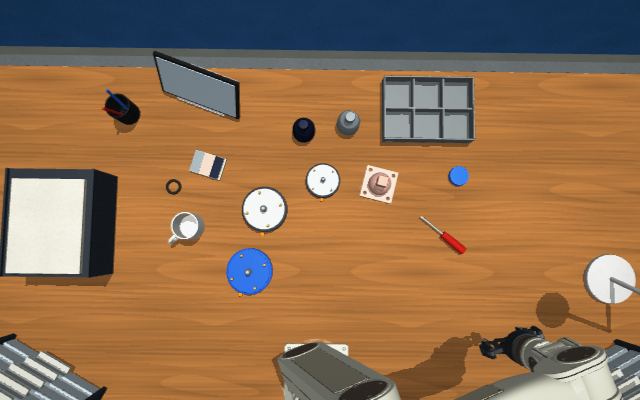

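View pics/side0.png

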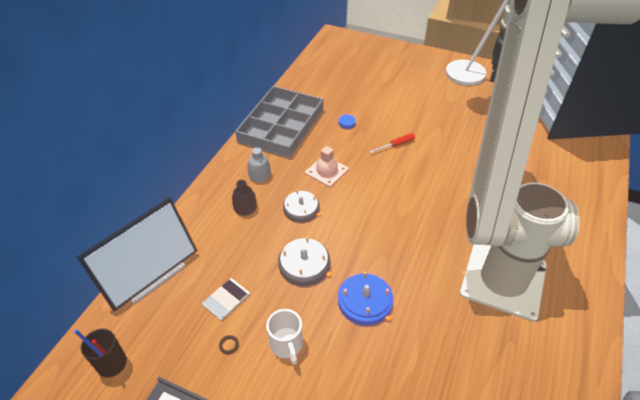

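View pics/wrist0.png

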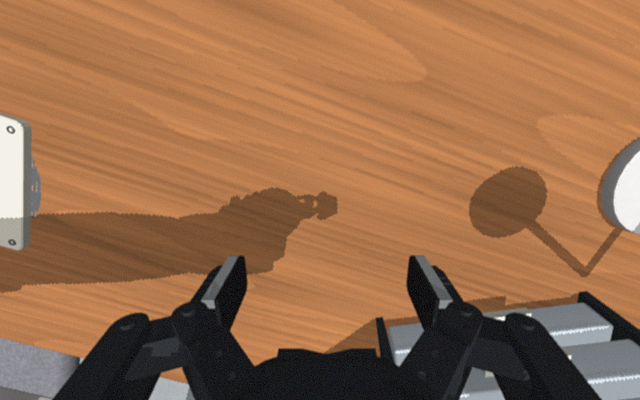

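The top view shows the larger charcoal stand at about (264,209), with a smaller decoy at (322,180), a blue one at (249,271) and the pink sample at (379,184). I'll measure these next.

Run:
```python
from h import *
o,c=snap('top','top1.png'); im=c['color'][:,:,::-1]
o2,s=snap('side','side1.png'); ims=s['color'][:,:,::-1]
a=cv2.resize(im[150:240,225:415],None,fx=4,fy=4,interpolation=cv2.INTER_CUBIC); cv2.imwrite('pics/crop1.png',a)
a=cv2.resize(ims[130:290,260:370],None,fx=3.7,fy=3.7,interpolation=cv2.INTER_CUBIC); cv2.imwrite('pics/crop2.png',a)
import pickle; pickle.dump((c,s),open('cams.pkl','wb'))
print(cam_pose(c,o)[1],cam_pose(s,o)[1])
# sample plate mask
hsv=cv2.cvtColor(im,cv2.COLOR_BGR2HSV); print(hsv[170,366],hsv[175,395],hsv[183,381],hsv[195,350],hsv[209,275],hsv[209,285])
print('rough', ray(c,o,(379,184),.0), ray(c,o,(264,209),.035))
```

```text
[0.40756363 0.01760613 1.53173922] [0.14480786 0.88044822 1.13262068]
[ 17  49 234] [ 12  52 225] [ 13  54 247] [ 15 167 177] [ 75   2 248] [106  40  95]
rough [ 0.58572674 -0.19418017  0.        ] [0.50095456 0.16151858 0.035     ]
```

View pics/crop1.png

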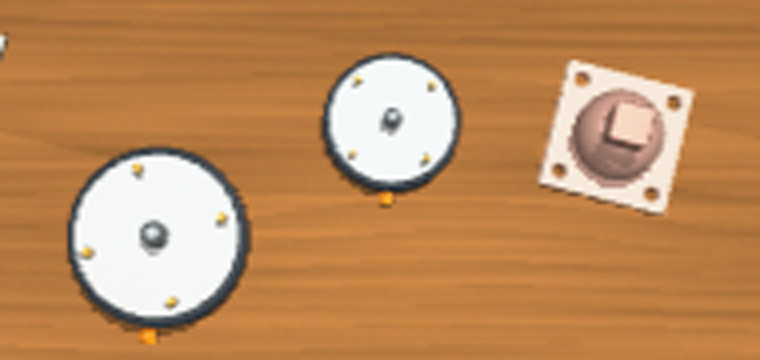

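View pics/crop2.png

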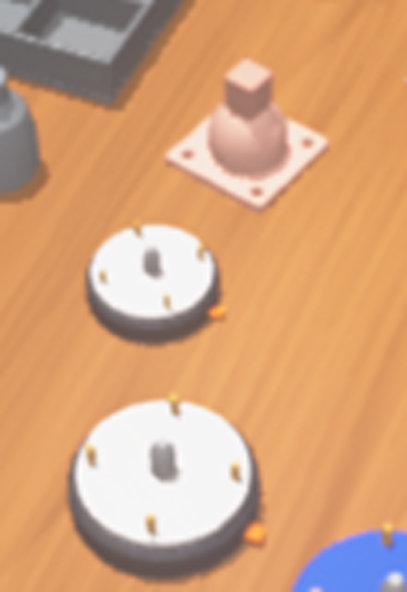

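The crops show the larger stand's four stud tips clearly, at about (137,170), (222,218), (172,302) and (87,253) in the 4x crop. The sample plate's square outline is also clear.

Run:
```python
from h import *
import pickle
c,s=pickle.load(open('cams.pkl','rb'))
im=c['color'][:,:,::-1]; ims=s['color'][:,:,::-1]
f=lambda u,v:((u+.5)/4-.5+225,(v+.5)/4-.5+150)
print(c['cx'])
# studs tips z .053 (visible brass mid ~.045)
st=[(137,170),(222,218),(172,302),(87,253)]
for z in(.044,.053):
    P=np.array([ray(c,None,f(*u),z)[:2] for u in st]); m=P.mean(0)
    a=np.arctan2(*(P-m).T[::-1]); print(z,m,np.linalg.norm(P-m,axis=1),np.degrees((a-np.pi/4+np.pi/4)%(np.pi/2)-np.pi/4))
print('post tip',ray(c,None,f(153,233),.065))
hsv=cv2.cvtColor(im,cv2.COLOR_BGR2HSV)
def blob(hsv,lo,hi,box):
    m=cv2.inRange(hsv,lo,hi); k=np.zeros_like(m); x0,y0,x1,y1=box; k[y0:y1,x0:x1]=m[y0:y1,x0:x1]
    cs=cv2.findContours(k,cv2.RETR_EXTERNAL,cv2.CHAIN_APPROX_NONE)[0]; return max(cs,key=cv2.contourArea)
ct=blob(hsv,(0,15,110),(25,120,255),(350,155,410,215))
W=np.array([ray(c,None,p[0],.008)[:2] for p in ct]).astype(np.float32)
r=cv2.minAreaRect(W*1000); print('plate',r)
# disc white
ct=blob(hsv,(0,0,200),(179,30,255),(235,180,295,240)); W=np.array([ray(c,None,p[0],.035)[:2] for p in ct]).astype(np.float32)
print('disc',cv2.fitEllipse(W*1000))
# side
hs=cv2.cvtColor(ims,cv2.COLOR_BGR2HSV)
ct=blob(hs,(0,0,200),(179,30,255),(270,230,340,290)); W=np.array([ray(s,None,p[0],.035)[:2] for p in ct]).astype(np.float32)
print('disc side',cv2.fitEllipse(W*1000))
g=lambda u,v:((u+.5)/3.7-.5+260,(v+.5)/3.7-.5+130)
P=np.array([ray(s,None,g(*u),.053)[:2] for u in [(174,400),(91,451),(151,520),(236,467)]]);m=P.mean(0)
a=np.arctan2(*(P-m).T[::-1]);print(P,m,np.linalg.norm(P-m,axis=1),np.degrees(a%(np.pi/2)))
P=np.array([ray(s,None,g(*u),.008)[:2] for u in [(166,156),(261,209),(329,142)]]);print('plate corners side',P,(P[0]+P[2])/2)
# stopper top
P=np.array([ray(c,None,f(*u),.094)[:2] for u in [(617,101),(655,108),(647,146),(609,139)]]);print('stopper',P,P.mean(0))
```

```text
315.2548707188115
0.044 [0.50177647 0.16294191] [0.05178858 0.05271955 0.05200066 0.05256689] [-28.98333475 -29.64403211 -29.15472472 -29.87686916]
0.053 [0.50120654 0.16206271] [0.05147529 0.05240063 0.05168608 0.05224889] [-28.98333475 -29.64403211 -29.15472472 -29.87686916]
post tip [0.50240986 0.16205754 0.065     ]
plate ((585.2366333007812, -191.36062622070312), (102.37242889404297, 101.61725616455078), 76.18347930908203)
disc ((502.91815185546875, 162.05706787109375), (118.52165222167969, 121.10629272460938), 108.95731353759766)
disc side ((498.4143981933594, 161.31243896484375), (120.7597885131836, 122.478271484375), 0.6469348669052124)
[[0.51253966 0.11178309]
 [0.54787694 0.1774916 ]
 [0.48371198 0.21431051]
 [0.44741247 0.1492733 ]] [0.49788526 0.16321462] [0.05347854 0.05199038 0.05302519 0.05236281] [15.90385483 15.9386605  15.50326739 15.44093419]
plate corners side [[ 0.64337117 -0.15938072]
 [ 0.54455098 -0.13331191]
 [ 0.52153572 -0.2307958 ]] [ 0.58245344 -0.19508826]
stopper [[ 0.6018907  -0.18084747]
 [ 0.59701374 -0.20890558]
 [ 0.56874522 -0.20292313]
 [ 0.57360908 -0.17491462]] [ 0.58531469 -0.1918977 ]
```

```bash
cat >> h.py <<'E'
def plan(xyz,psi_deg):
    o=get_obs(); Rt=R.from_quat(o['tool_rot']).as_matrix(); p=np.array(o['eef_pos'])
    cur=np.degrees(np.arctan2(Rt[1,0],Rt[0,0])); d=(psi_deg-cur+180)%360-180
    print('clock',o['clock'],'p',p.round(4),'psi',cur.round(2),'tilt z',Rt[:,2].round(4),'F',o['ft_force'].round(2),'T',o['ft_torque'].round(3),'w',o['grip_width'],'q',o['joint_pos'].round(3))
    print('shift units',(Rt.T@(np.array(xyz)-p)/.05).round(3),'roll units',round(-d/6,3))
E
python3 -c "
from h import *
plan([.585,-.192,.2],76.2)"
```

```text
clock 0.25 p [ 0.167  -0.471   0.2309] psi 19.52 tilt z [-3.e-04  9.e-04 -1.e+00] F [ 0.63 -0.27  0.87] T [-0.03  -0.026 -0.032] w 0.08525578565914035 q [-1.23   0.241  0.004  1.335 -0.     1.571]
shift units [ 9.744 -2.464  0.62 ] roll units -9.446
```

Call:
move_arm([
  [85, [0.97, -0.25, 0.06], -0.95],
  [85, [1.95, -0.49, 0.12], -1.9],
  [85, [2.92, -0.74, 0.19], -2.84],
  [85, [3.9, -0.99, 0.25], -3.78],
  [85, [4.87, -1.23, 0.31], -4.73],
  [85, [5.85, -1.48, 0.37], -5.67],
  [85, [6.82, -1.72, 0.43], -6.6],
  [85, [7.8, -1.97, 0.5], -7.55],
  [85, [8.77, -2.22, 0.56], -8.5],
  [85, [9.74, -2.46, 0.62], -9.45],
])

```text
clock: 1.25
eef_pos: [0.5837, -0.1929, 0.2002]
tool_rot: [0.785, 0.619, -0.0, -0.0]
ft_force: [0.5, -1.1, 0.4]
grip_width: 0.085
```

```bash
python3 -c "
from h import *
plan([.585,-.192,.16],76.2)
o,c=snap('wrist','w1.png')
for P in [(.585,-.192,.094),(.585,-.192,.008)]: print(proj(c,o,P))
"
```

```text
clock 1.25 p [ 0.5837 -0.1929  0.2002] psi 76.47 tilt z [-2.e-04 -1.e-04 -1.e+00] F [ 0.49 -1.11  0.44] T [-0.063 -0.008  0.022] w 0.08504351076529115 q [-0.319  0.485  0.28   1.366 -0.     1.488]
shift units [0.023 0.021 0.804] roll units 0.046
[328.60166156 196.95980102]
[328.09238395 173.98053984]
```

View pics/w1.png

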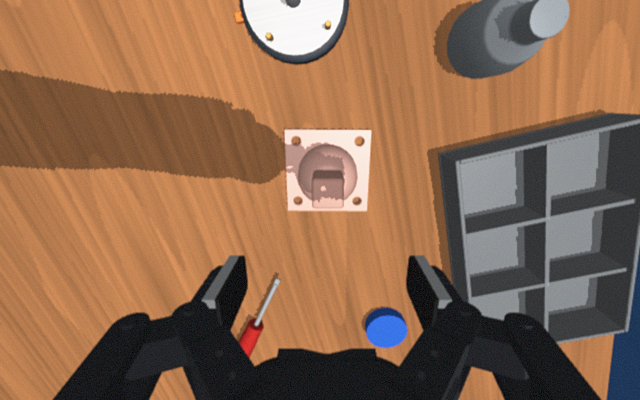

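The wrist view shows the sample plate square to the image, with holes at (296,141), (360,141), (357,201) and (298,201). The stopper is where I projected it, at about (328,190).

Run:
```python
from h import *
o,c=snap('wrist','w2.png')
P=np.array([ray(c,o,u,.008)[:2] for u in [(296,141),(359.5,141),(357,201),(298,201)]]);m=P.mean(0)
a=np.arctan2(*(P-m).T[::-1]);print(m,np.linalg.norm(P-m,axis=1),np.degrees(a%(np.pi/2))-45)
hsv=cv2.cvtColor(c['color'],cv2.COLOR_RGB2HSV);m=cv2.inRange(hsv,(0,10,90),(25,110,255));m2=np.zeros_like(m);m2[120:220,270:380]=m[120:220,270:380]
ct=max(cv2.findContours(m2,cv2.RETR_EXTERNAL,cv2.CHAIN_APPROX_NONE)[0],key=cv2.contourArea)
print(cv2.minAreaRect(np.array([ray(c,o,p[0],.008)[:2]*1000 for p in ct]).astype(np.float32)))
cv2.imwrite('pics/w2c.png',cv2.resize(c['color'][120:220,270:390,::-1],None,fx=5,fy=5,interpolation=cv2.INTER_CUBIC))
plan([.585,-.192,.06],76.2)
```

```text
[ 0.5917682  -0.18310219] [0.05194669 0.05206991 0.05187963 0.05196981] [-13.1481996  -13.05321226 -13.25892446 -12.97898295]
((584.626220703125, -188.77992248535156), (102.00882720947266, 101.14862823486328), 76.10536193847656)
clock 1.35 p [ 0.5863 -0.1899  0.1983] psi 76.71 tilt z [-0.      0.0019 -1.    ] F [-0.35 -0.41 -0.21] T [ 0.001  0.038 -0.024] w 0.0849732353778919 q [-0.314  0.49   0.282  1.364  0.002  1.489]
shift units [-0.051 -0.015  2.765] roll units 0.084
```

View pics/w2c.png

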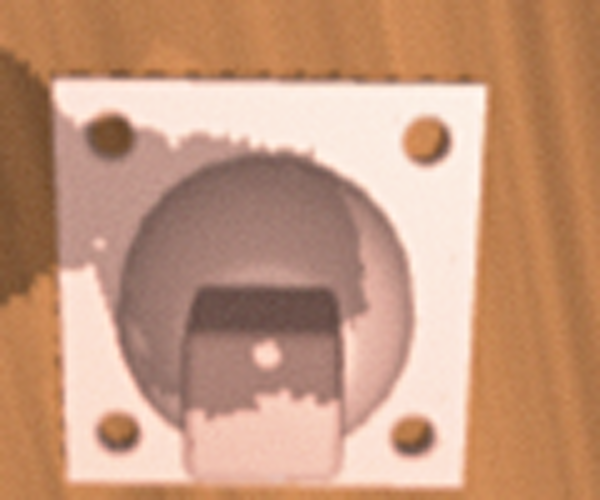

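Run:
```python
from h import *
for i in range(3): camera('wrist')
o,c=snap('wrist','w3.png')
o1=get_obs(); print(o['eef_pos'],o1['eef_pos'])
g=cv2.cvtColor(c['color'],cv2.COLOR_RGB2HSV)
m=cv2.inRange(g,(0,0,80),(30,255,175)); 
cv2.imwrite('pics/w3c.png',cv2.resize(c['color'][120:220,270:390,::-1],None,fx=5,fy=5,interpolation=cv2.INTER_CUBIC))
# project hypothesised holes
for ctr in [(.585,-.192),(.587,-.189)]:
  t=np.radians(-13.8)
  for a in (45,135,225,315):
    q=np.radians(a)+t; u=proj(c,o,(ctr[0]+.0523*np.cos(q),ctr[1]+.0523*np.sin(q),.008)); print(((u-[270,120]+.5)*5-.5).round(0),end=' ')
  print()
plan([.585,-.192,.06],76.2)
```

```text
[ 0.58186966 -0.19409796  0.19980251] [ 0.58146323 -0.19475285  0.2002994 ]
[460. 111.] [141. 111.] [151. 410.] [447. 410.] 
[465.  96.] [146.  96.] [156. 397.] [453. 397.] 
clock 1.55 p [ 0.5815 -0.1948  0.2003] psi 76.17 tilt z [-0.0011 -0.     -1.    ] F [-1.16  0.19 -0.03] T [-0.04   0.041  0.006] w 0.08514430310142024 q [-0.323  0.483  0.276  1.365 -0.     1.489]
shift units [0.071 0.058 2.806] roll units -0.005
```

View pics/w3c.png

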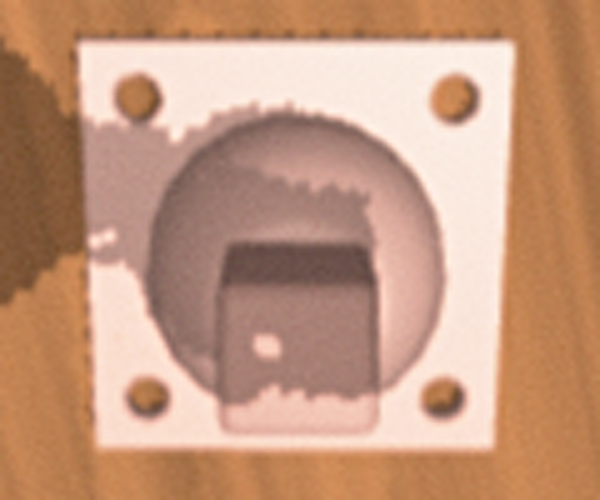

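The hole pattern agrees with the plan to about 3 mm; the arm is still swaying slightly. I'll descend onto the stopper.

Call:
move_arm([
  [85, [0.01, 0, 0.2], 0],
  [85, [0.02, 0, 0.5], 0],
  [85, [0.03, 0, 0.9], 0],
  [85, [0.04, 0, 1.3], 0],
  [85, [0.04, 0, 1.7], 0],
  [85, [0.04, 0, 2.1], 0],
  [85, [0.04, 0, 2.4], 0],
  [85, [0.04, 0, 2.65], 0],
  [85, [0.04, 0, 2.8], 0],
  [85, [0.04, 0, 2.84], 0],
])

```text
clock: 2.55
eef_pos: [0.5819, -0.1928, 0.0577]
tool_rot: [0.787, 0.617, -0.0, -0.001]
ft_force: [-0.5, -0.9, 0.2]
grip_width: 0.0848
```

Call:
move_arm([
  [70, [0, 0, 0], 0],
  [55, [0, 0, 0], 0],
  [40, [0, 0, 0], 0],
  [25, [0, 0, 0], 0],
  [20, [0, 0, 0], 0],
  [20, [0, 0, 0], 0],
  [20, [0, 0, 0], 0],
  [20, [0, 0, 0], 0],
  [20, [0, 0, 0], 0],
  [20, [0, 0, 0], 0],
])

```text
clock: 3.55
eef_pos: [0.5838, -0.1926, 0.0595]
tool_rot: [0.787, 0.617, 0.001, 0.001]
ft_force: [3.0, -0.6, 4.5]
grip_width: 0.0291
```

```bash
python3 -c "
from h import *
plan([.585,-.192,.06],76.2)
snap('wrist','w4.png');plan([.585,-.192,.06],76.2)"
```

```text
clock 3.55 p [ 0.5838 -0.1926  0.0595] psi 76.23 tilt z [ 2.5e-03 -7.0e-04 -1.0e+00] F [ 2.95 -0.63  4.53] T [ 0.024 -0.226  0.009] w 0.029133388440840867 q [-0.319  0.581  0.058  1.045  0.     1.492]
shift units [ 0.018  0.02  -0.011] roll units 0.005
clock 3.6 p [ 0.5838 -0.1926  0.0595] psi 76.23 tilt z [ 2.4e-03 -6.0e-04 -1.0e+00] F [3.02 0.03 5.46] T [ 0.054 -0.16   0.   ] w 0.029504349915061442 q [-0.319  0.581  0.058  1.045  0.     1.492]
shift units [ 0.018  0.02  -0.01 ] roll units 0.006
```

View pics/w4.png

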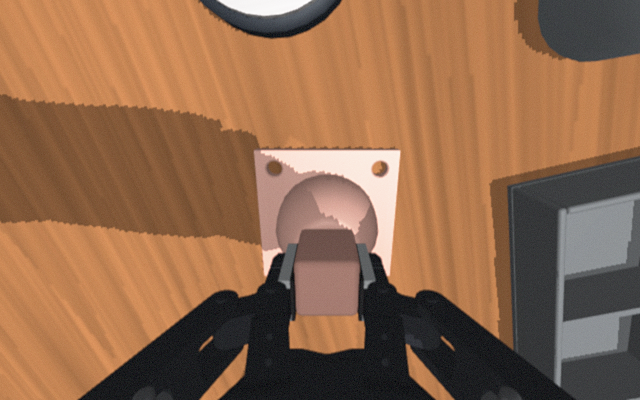

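The stopper is held squarely between the pads, with the plate's far holes visible at (274,168) and (380,168). I'll work out the sample's offset from the grip and lift.

Run:
```python
from h import *
o=get_obs(); c=camera('wrist')
P=np.array([ray(c,o,u,.008) for u in [(274,168),(380,168)]]); print(P,np.linalg.norm(P[0]-P[1]))
Rt=R.from_quat(o['tool_rot']).as_matrix()
print('hole mid in tool (mm):',Rt.T@(P.mean(0)-o['eef_pos'])*1000, (Rt.T@(P[1]-P[0]))*1000)
```

```text
[[ 0.55748983 -0.14386987  0.008     ]
 [ 0.628933   -0.16146889  0.008     ]] 0.07357887765919716
hole mid in tool (mm): [41.05497841 -0.5069034  51.47244903] [-0.09320299 73.5785863   0.18490245]
```

Call:
move_arm([
  [20, [0, 0, -0.05], 0],
  [20, [0, 0, -0.2], 0],
  [20, [0, 0, -0.5], 0],
  [20, [0, 0, -0.85], 0],
  [20, [0, 0, -1.2], 0],
  [20, [0, 0, -1.55], 0],
  [20, [0, 0, -1.9], 0],
  [20, [0, 0, -2.2], 0],
  [20, [0, 0, -2.35], 0],
  [20, [0, 0, -2.4], 0],
])

```text
clock: 4.65
eef_pos: [0.5824, -0.1923, 0.1785]
tool_rot: [0.787, 0.617, -0.0, -0.0]
ft_force: [-0.5, 0.4, -5.7]
grip_width: 0.0291
```

```bash
python3 -c "
from h import *
plan([.501,.1625,.178],60.6)
snap('wrist','w5.png')
snap('side','s5.png');plan([.501,.1625,.178],60.6)"
```

```text
clock 4.65 p [ 0.5824 -0.1923  0.1785] psi 76.22 tilt z [-9.e-04  3.e-04 -1.e+00] F [-0.54  0.39 -5.71] T [-0.06  -0.07  -0.012] w 0.029105379328683727 q [-0.319  0.492  0.235  1.314 -0.     1.492]
shift units [ 6.505 -3.271  0.012] roll units 2.604
clock 4.75 p [ 0.5822 -0.1922  0.1778] psi 76.22 tilt z [-1.5e-03  5.0e-04 -1.0e+00] F [-0.49 -0.61 -5.12] T [0.041 0.008 0.02 ] w 0.02920268372190263 q [-0.319  0.493  0.234  1.313  0.     1.492]
shift units [ 6.504e+00 -3.267e+00  2.000e-03] roll units 2.604
```

View pics/w5.png

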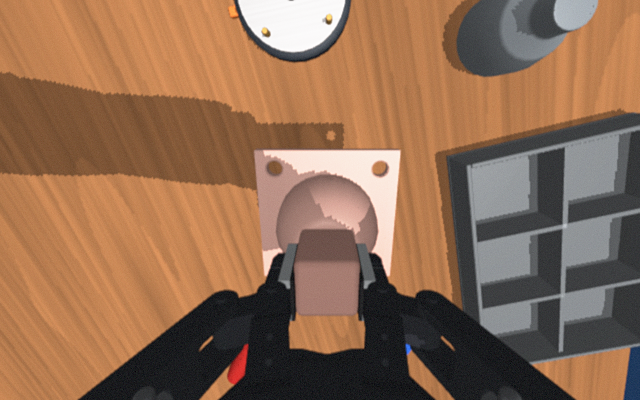

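The sample is held with its centre about 4 mm ahead of the TCP along tool x. I'll stop short of the stand so the wrist camera can see the disc.

Call:
move_arm([
  [20, [0.1, -0.1, 0], 0.1],
  [20, [0.4, -0.4, 0], 0.3],
  [20, [0.9, -0.9, 0], 0.7],
  [20, [1.5, -1.49, 0], 1.1],
  [20, [2.1, -2.09, 0], 1.5],
  [20, [2.7, -2.69, 0], 1.9],
  [20, [3.25, -3.23, 0], 2.2],
  [20, [3.65, -3.63, 0], 2.4],
  [20, [3.9, -3.88, 0], 2.55],
  [20, [3.99, -3.97, 0], 2.6],
])

```text
clock: 5.75
eef_pos: [0.4352, 0.0501, 0.1779]
tool_rot: [0.863, 0.506, -0.001, -0.001]
ft_force: [-0.2, -0.3, -5.3]
grip_width: 0.0292
```

```bash
python3 -c "
from h import *
import pickle
for i in range(6): camera('top')
plan([.501,.1625,.178],60.6)
o,c=snap('wrist','w6.png')
plan([.501,.1625,.178],60.6)
pickle.dump((o,c),open('w6.pkl','wb'))
print(proj(c,o,(.501,.162,.069)))
cv2.imwrite('pics/w6c.png',cv2.resize(c['color'][0:180,220:440,::-1],None,fx=3.4,fy=3.3,interpolation=cv2.INTER_CUBIC))
"
```

```text
clock 6.05 p [0.4379 0.0479 0.1784] psi 60.56 tilt z [ 2.e-04 -3.e-04 -1.e+00] F [ 0.05  0.2  -4.05] T [ 0.043 -0.049 -0.031] w 0.029414885368877524 q [ 0.109  0.156 -0.243  1.172 -0.     2.194]
shift units [ 2.616 -0.028  0.007] roll units -0.007
clock 6.1 p [0.4379 0.0479 0.1784] psi 60.54 tilt z [ 0.e+00 -2.e-04 -1.e+00] F [ 1.18 -1.11 -4.23] T [-0.016  0.012 -0.041] w 0.029314617966476053 q [ 0.109  0.156 -0.243  1.172 -0.     2.194]
shift units [ 2.616 -0.029  0.007] roll units -0.009
[326.19526319  39.15575532]
```

View pics/w6.png

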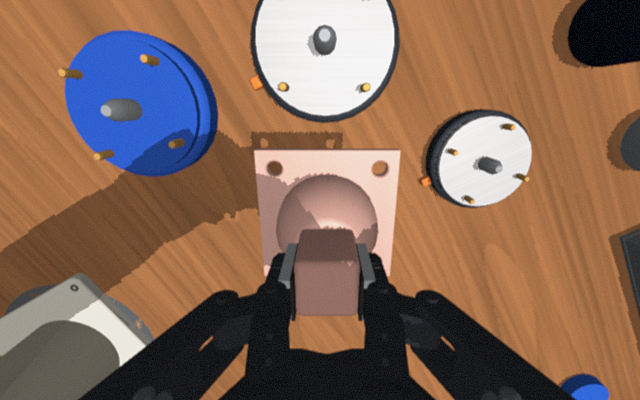

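View pics/w6c.png

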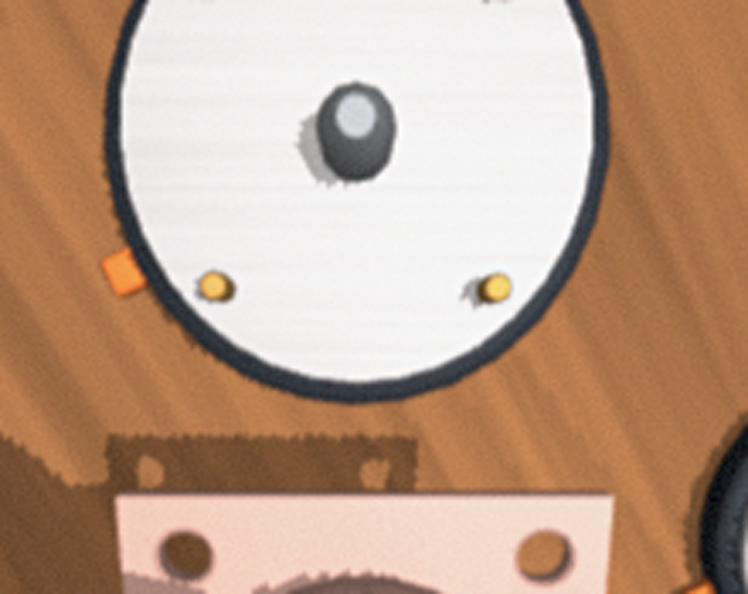

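The wrist view shows the post tip at about crop (354,116) and the two near stud tips at crop (213,286) and (497,287), nearly level with the plate's edge. So the yaw is already close.

Run:
```python
from h import *
import pickle
o,c=pickle.load(open('w6.pkl','rb'))
f=lambda u,v:((u+.5)/3.4-.5+220,(v+.5)/3.3-.5)
t=ray(c,o,f(354,116),.069); a=ray(c,o,f(213,286),.053); b=ray(c,o,f(497,287),.053)
Rt=R.from_quat(o['tool_rot']).as_matrix(); T=lambda P:(Rt.T@(P-o['eef_pos'])*1000).round(2)
print('post',t,T(t)); print('studs',a,b,T(a),T(b),np.linalg.norm(a-b)); d=T(b)-T(a); print('roll deg of stud line vs tool y',np.degrees(np.arctan2(-d[0],d[1])))
m=(a+b)/2; n=np.array([-(b-a)[1],(b-a)[0],0]); n/=np.linalg.norm(n); print('centre from studs',T(m+n*.037),m+n*.037)
h=[ray(c,o,f(186,555),o['eef_pos'][2]-.0515),ray(c,o,f(545,555),o['eef_pos'][2]-.0515)]; print('holes',T(h[0]),T(h[1]))
```

```text
post [0.50082954 0.16554692 0.069     ] [133.37  -3.08 109.37]
studs [0.4509581  0.15159216 0.053     ] [0.51450122 0.11539165 0.053     ] [ 96.7  -39.66 125.37] [ 96.41  33.47 125.39] 0.07313142939416407
roll deg of stud line vs tool y 0.2272075613620921
centre from studs [133.56  -2.95 125.37] [0.50104489 0.16564081 0.053     ]
holes [ 40.94 -37.22  51.48] [40.88 36.06 51.5 ]
```

Call:
move_arm([
  [20, [0.1, 0, 0], 0],
  [20, [0.3, -0.01, 0], 0],
  [20, [0.65, -0.02, 0], 0],
  [20, [1.05, -0.03, 0], 0],
  [20, [1.45, -0.04, 0], 0],
  [20, [1.85, -0.05, 0], 0],
  [20, [2.2, -0.05, 0], 0],
  [20, [2.45, -0.05, 0], 0],
  [20, [2.56, -0.05, 0], 0],
  [20, [2.59, -0.05, 0], 0],
])

```text
clock: 7.1
eef_pos: [0.499, 0.1632, 0.1782]
tool_rot: [0.863, 0.505, -0.0, 0.0]
ft_force: [-0.3, -1.0, -5.4]
grip_width: 0.0293
```

Call:
move_arm([
  [20, [0, 0, 0], 0],
  [20, [0, 0, 0], 0],
  [20, [0, 0, 0.05], 0],
  [20, [0, 0, 0.15], 0],
  [20, [0, 0, 0.3], 0],
  [20, [0, 0, 0.45], 0],
  [20, [0, 0, 0.6], 0],
  [20, [0, 0, 0.7], 0],
  [20, [0, 0, 0.75], 0],
  [20, [0, 0, 0.75], 0],
])

```text
clock: 8.1
eef_pos: [0.4985, 0.1626, 0.1405]
tool_rot: [0.863, 0.505, -0.0, -0.0]
ft_force: [0.3, 0.5, -5.4]
grip_width: 0.0291
```

```bash
python3 -c "
from h import *
plan([.501,.1625,.178],60.6)
snap('side','s7.png');snap('top','t7.png')
o,c=snap('wrist','w7.png')
plan([.501,.1625,.178],60.6)
s=cv2.imread('pics/s7.png')[190:310,250:370]; cv2.imwrite('pics/s7c.png',cv2.resize(s,None,fx=5,fy=5,interpolation=cv2.INTER_CUBIC))
"
```

```text
clock 8.1 p [0.4985 0.1626 0.1405] psi 60.63 tilt z [-1.e-03 -3.e-04 -1.e+00] F [ 0.27  0.54 -5.37] T [-0.031  0.028 -0.015] w 0.02914918441395455 q [ 0.315  0.346 -0.094  1.132  0.     2.399]
shift units [ 0.021  0.044 -0.751] roll units 0.005
clock 8.25 p [0.4991 0.1628 0.1413] psi 60.63 tilt z [ 7.e-04  2.e-04 -1.e+00] F [ 0.51 -0.46 -4.94] T [0.012 0.021 0.015] w 0.029456772354417095 q [ 0.315  0.345 -0.093  1.132 -0.     2.399]
shift units [ 0.013  0.036 -0.733] roll units 0.004
```

View pics/s7c.png

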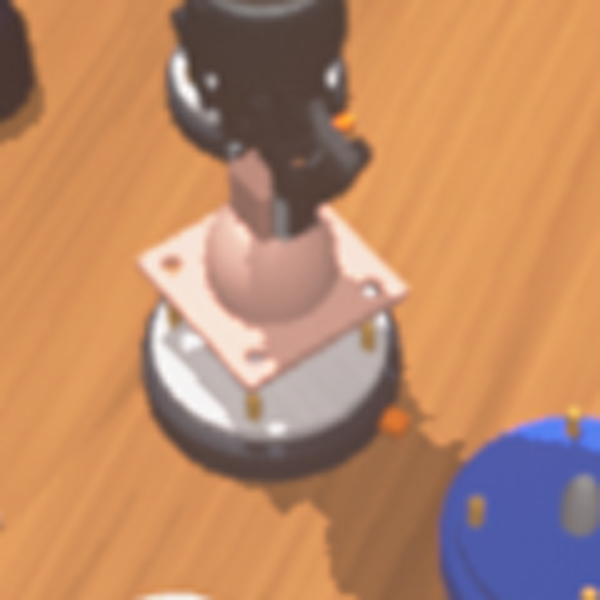

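View pics/w7.png

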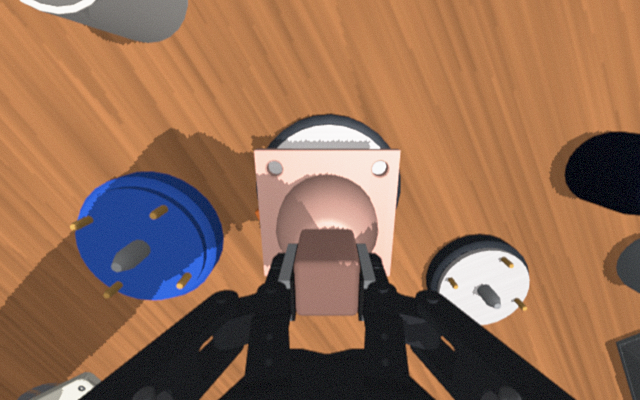

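The foot is about 12 mm above the post tip, and in the side view each visible stud sits below its hole. I'll lower it gently.

Call:
move_arm([
  [20, [0, 0, 0.04], 0],
  [20, [0, 0, 0.08], 0],
  [20, [0, 0, 0.12], 0],
  [20, [0, 0, 0.16], 0],
  [20, [0, 0, 0.2], 0],
  [20, [0, 0, 0.24], 0],
  [20, [0, 0, 0.28], 0],
  [20, [0, 0, 0.32], 0],
  [20, [0, 0, 0.34], 0],
  [20, [0, 0, 0.34], 0],
])

```text
clock: 9.25
eef_pos: [0.4987, 0.1627, 0.1238]
tool_rot: [0.863, 0.505, -0.0, -0.0]
ft_force: [0.1, 0.3, -5.1]
grip_width: 0.029
```

Call:
move_arm([
  [20, [0, 0, 0.02], 0],
  [20, [0, 0, 0.04], 0],
  [20, [0, 0, 0.06], 0],
  [20, [0, 0, 0.08], 0],
  [20, [0, 0, 0.1], 0],
  [20, [0, 0, 0.12], 0],
  [20, [0, 0, 0.14], 0],
  [20, [0, 0, 0.14], 0],
  [20, [0, 0, 0.14], 0],
  [20, [0, 0, 0.14], 0],
])

```text
clock: 10.25
eef_pos: [0.4989, 0.1627, 0.1171]
tool_rot: [0.863, 0.505, 0.0, 0.0]
ft_force: [0.6, 0.6, -5.4]
grip_width: 0.029
```

```bash
python3 -c "
from h import *
plan([.501,.1625,.178],60.6)"
```

```text
clock 10.25 p [0.4989 0.1627 0.1171] psi 60.63 tilt z [ 3.e-04 -0.e+00 -1.e+00] F [ 0.6   0.61 -5.39] T [ 0.005 -0.131  0.033] w 0.02897573557948929 q [ 0.315  0.366 -0.13   1.074 -0.     2.399]
shift units [ 0.017  0.038 -1.219] roll units 0.004
```

Call:
move_arm([
  [20, [0, 0, 0.02], 0],
  [20, [0, 0, 0.04], 0],
  [20, [0, 0, 0.06], 0],
  [20, [0, 0, 0.07], 0],
  [20, [0, 0, 0.08], 0],
  [20, [0, 0, 0.09], 0],
  [20, [0, 0, 0.1], 0],
  [20, [0, 0, 0.11], 0],
  [20, [0, 0, 0.11], 0],
  [20, [0, 0, 0.11], 0],
])

```text
clock: 11.25
eef_pos: [0.4993, 0.1627, 0.1117]
tool_rot: [0.863, 0.505, 0.0, 0.0]
ft_force: [3.5, -0.6, -3.7]
grip_width: 0.029
```

```bash
python3 -c "
from h import *
plan([.501,.1625,.178],60.6)"
```

```text
clock 11.25 p [0.4993 0.1627 0.1117] psi 60.62 tilt z [ 0.0012  0.     -1.    ] F [ 3.53 -0.59 -3.7 ] T [-0.253 -0.992 -0.011] w 0.028982254166262728 q [ 0.315  0.371 -0.138  1.061 -0.     2.399]
shift units [ 0.013  0.032 -1.326] roll units 0.003
```

A 3.5 N side force from the post says to shift slightly towards +x. I'll correct that and continue down in small steps.

Call:
move_arm([
  [20, [0.005, 0.01, 0], 0],
  [20, [0.01, 0.015, 0], 0],
  [20, [0.01, 0.015, 0.01], 0],
  [20, [0.01, 0.015, 0.02], 0],
  [20, [0.01, 0.015, 0.03], 0],
  [20, [0.01, 0.015, 0.04], 0],
  [20, [0.01, 0.015, 0.05], 0],
  [20, [0.01, 0.015, 0.06], 0],
  [20, [0.01, 0.015, 0.06], 0],
  [20, [0.01, 0.015, 0.06], 0],
])

```text
clock: 12.25
eef_pos: [0.4996, 0.1628, 0.1083]
tool_rot: [0.863, 0.505, -0.0, -0.0]
ft_force: [1.7, -0.6, -4.5]
grip_width: 0.0291
```

```bash
python3 -c "
from h import *
plan([.501,.1625,.178],60.6)"
```

```text
clock 12.25 p [0.4996 0.1628 0.1083] psi 60.63 tilt z [-4.e-04 -0.e+00 -1.e+00] F [ 1.69 -0.62 -4.53] T [-0.202 -0.585  0.004] w 0.02911475959671605 q [ 0.315  0.376 -0.14   1.055  0.     2.398]
shift units [ 0.009  0.027 -1.393] roll units 0.004
```

The foot is at about 49 mm with no vertical resistance, so the studs have entered the holes. I'll keep sliding it down.

Call:
move_arm([
  [20, [0, 0.005, 0.02], 0],
  [20, [0, 0.01, 0.04], 0],
  [20, [0, 0.01, 0.06], 0],
  [20, [0, 0.01, 0.08], 0],
  [20, [0, 0.01, 0.1], 0],
  [20, [0, 0.01, 0.12], 0],
  [20, [0, 0.01, 0.14], 0],
  [20, [0, 0.01, 0.16], 0],
  [20, [0, 0.01, 0.18], 0],
  [20, [0, 0.01, 0.18], 0],
])

```text
clock: 13.25
eef_pos: [0.4998, 0.1625, 0.0992]
tool_rot: [0.863, 0.505, -0.0, -0.0]
ft_force: [0.2, 0.2, -5.0]
grip_width: 0.0294
```

```bash
python3 -c "
from h import *
plan([.501,.1625,.178],60.6)"
```

```text
clock 13.25 p [0.4998 0.1625 0.0992] psi 60.63 tilt z [-8.e-04 -2.e-04 -1.e+00] F [ 0.18  0.22 -4.98] T [-0.002  0.065  0.01 ] w 0.029374131917410225 q [ 0.314  0.386 -0.152  1.034  0.     2.398]
shift units [ 0.012  0.02  -1.576] roll units 0.005
```

Call:
move_arm([
  [20, [0, 0, 0.01], 0],
  [20, [0, 0, 0.02], 0],
  [20, [0, 0, 0.03], 0],
  [20, [0, 0, 0.04], 0],
  [20, [0, 0, 0.05], 0],
  [20, [0, 0, 0.06], 0],
  [20, [0, 0, 0.07], 0],
  [20, [0, 0, 0.08], 0],
  [20, [0, 0, 0.08], 0],
  [20, [0, 0, 0.08], 0],
])

```text
clock: 14.25
eef_pos: [0.5001, 0.1625, 0.0955]
tool_rot: [0.863, 0.505, -0.0, -0.0]
ft_force: [-0.3, 0.9, -4.8]
grip_width: 0.029
```

Call:
move_arm([
  [20, [0, 0, 0.005], 0],
  [20, [0, 0, 0.01], 0],
  [20, [0, 0, 0.015], 0],
  [20, [0, 0, 0.02], 0],
  [20, [0, 0, 0.02], 0],
  [20, [0, 0, 0.02], 0],
  [20, [0, 0, 0.02], 0],
  [20, [0, 0, 0.02], 0],
  [20, [0, 0, 0.02], 0],
  [20, [0, 0, 0.02], 0],
])

```text
clock: 15.25
eef_pos: [0.5001, 0.1625, 0.0945]
tool_rot: [0.863, 0.505, -0.0, -0.0]
ft_force: [-0.4, -0.5, -5.5]
grip_width: 0.0295
```

```bash
python3 -c "
from h import *
plan([.501,.1625,.178],60.6)"
```

```text
clock 15.25 p [0.5001 0.1625 0.0945] psi 60.63 tilt z [-0.  0. -1.] F [-0.37 -0.5  -5.52] T [-0.044  0.023 -0.032] w 0.029479712230708843 q [ 0.314  0.391 -0.158  1.022  0.     2.398]
shift units [ 0.008  0.015 -1.67 ] roll units 0.005
```

Call:
move_arm([
  [20, [0, 0, 0.005], 0],
  [20, [0, 0, 0.01], 0],
  [20, [0, 0, 0.01], 0],
  [20, [0, 0, 0.01], 0],
  [20, [0, 0, 0.01], 0],
  [20, [0, 0, 0.01], 0],
  [20, [0, 0, 0.01], 0],
  [20, [0, 0, 0.01], 0],
  [20, [0, 0, 0.01], 0],
  [20, [0, 0, 0.01], 0],
])

```text
clock: 16.25
eef_pos: [0.5003, 0.1625, 0.0943]
tool_rot: [0.863, 0.505, 0.0, 0.0]
ft_force: [-1.2, -2.0, 2.0]
grip_width: 0.0292
```

Call:
move_arm([
  [20, [0, 0, 0.005], 0],
  [20, [0, 0, 0.01], 0],
  [20, [0, 0, 0.01], 0],
  [20, [0, 0, 0.01], 0],
  [20, [0, 0, 0.01], 0],
  [20, [0, 0, 0.01], 0],
  [20, [0, 0, 0.01], 0],
  [20, [0, 0, 0.01], 0],
  [20, [0, 0, 0.01], 0],
  [20, [0, 0, 0.01], 0],
])

```text
clock: 17.25
eef_pos: [0.5003, 0.1625, 0.0943]
tool_rot: [0.863, 0.505, 0.0, 0.0]
ft_force: [-3.1, -2.3, 6.9]
grip_width: 0.0291
```

Contact: the TCP has stopped at z = 94.3 mm, which puts the foot at about 34.8 mm, with about 12 N on the disc. The nominal height is 35 mm. I'll release and back off straight up.

```bash
python3 -c "
from h import *
plan([.501,.1625,.178],60.6)
snap('side','s8.png')
s=cv2.imread('pics/s8.png')[190:310,250:370]; cv2.imwrite('pics/s8c.png',cv2.resize(s,None,fx=5,fy=5,interpolation=cv2.INTER_CUBIC))
"
```

```text
clock 17.25 p [0.5003 0.1625 0.0943] psi 60.62 tilt z [ 7.e-04  2.e-04 -1.e+00] F [-3.13 -2.29  6.94] T [-0.227  0.943 -0.002] w 0.029128162016723746 q [ 0.314  0.391 -0.159  1.02  -0.     2.398]
shift units [ 0.008  0.012 -1.675] roll units 0.003
```

View pics/s8c.png

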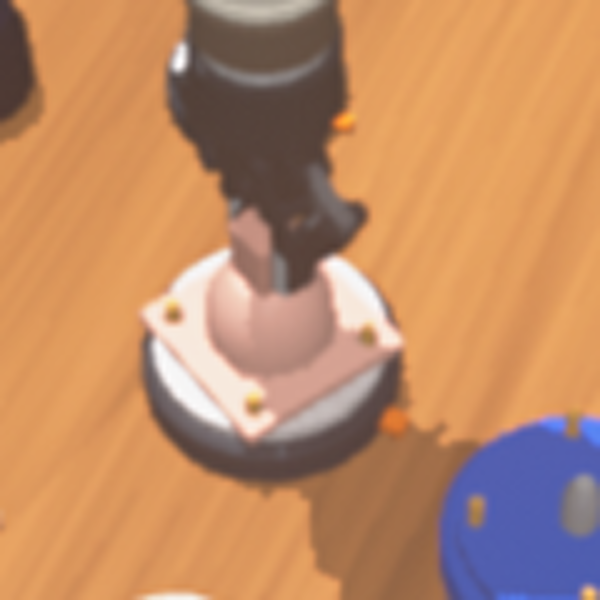

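Call:
move_arm([
  [32, [0, 0, 0], 0],
  [36, [0, 0, 0], 0],
  [42, [0, 0, 0], 0],
  [50, [0, 0, 0], 0],
  [60, [0, 0, 0], 0],
  [70, [0, 0, 0], 0],
  [80, [0, 0, 0], 0],
  [80, [0, 0, 0], 0],
  [80, [0, 0, 0], 0],
  [80, [0, 0, 0], 0],
])

```text
clock: 18.3
eef_pos: [0.5001, 0.1625, 0.0935]
tool_rot: [0.863, 0.505, 0.0, -0.0]
ft_force: [-0.1, 0.1, -0.8]
grip_width: 0.0799
```

The side view shows the plate flat on the disc and the studs poking through the holes at crop (172,312), (367,334) and (253,403). The gripper is open with no force left, so I'll retreat straight up.

Call:
move_arm([
  [80, [0, 0, -0.05], 0],
  [80, [0, 0, -0.2], 0],
  [80, [0, 0, -0.5], 0],
  [80, [0, 0, -0.9], 0],
  [80, [0, 0, -1.3], 0],
  [80, [0, 0, -1.7], 0],
  [80, [0, 0, -2.1], 0],
  [80, [0, 0, -2.4], 0],
  [80, [0, 0, -2.55], 0],
  [80, [0, 0, -2.6], 0],
])

```text
clock: 19.3
eef_pos: [0.5006, 0.1627, 0.2248]
tool_rot: [0.863, 0.505, 0.001, 0.0]
ft_force: [0.6, 0.5, -0.1]
grip_width: 0.0796
```

Call:
move_arm([
  [80, [-0.1, 0, 0], 0],
  [80, [-0.4, 0, 0], 0],
  [80, [-0.8, 0, 0], 0],
  [80, [-1.2, 0, 0], 0],
  [80, [-1.6, 0, 0], 0],
  [80, [-1.9, 0, 0], 0],
  [80, [-2, 0, 0], 0],
  [80, [-2, 0, 0], 0],
  [80, [-2, 0, 0], 0],
  [80, [-2, 0, 0], 0],
])

```text
clock: 20.3
eef_pos: [0.4515, 0.0759, 0.2234]
tool_rot: [0.863, 0.505, 0.0, -0.0]
ft_force: [-0.6, 0.3, 0.3]
grip_width: 0.0802
```

```bash
python3 -c "
from h import *
plan([.501,.1625,.178],60.6)
o,c=snap('wrist','w9.png'); snap('side','s9.png'); snap('top','t9.png')
s=cv2.imread('pics/s9.png')[190:310,250:370]; w=cv2.imread('pics/w9.png')
A=cv2.resize(s,(400,400),interpolation=cv2.INTER_CUBIC); B=cv2.resize(w[0:200,220:420],(400,400),interpolation=cv2.INTER_CUBIC)
cv2.imwrite('pics/f9.png',np.hstack([A,B]))
"
```

```text
clock 20.3 p [0.4515 0.0759 0.2234] psi 60.67 tilt z [ 2.e-04  2.e-04 -1.e+00] F [-0.59  0.34  0.3 ] T [0.005 0.059 0.01 ] w 0.08020558522774332 q [ 0.166  0.161 -0.116  1.294  0.     2.249]
shift units [1.995 0.014 0.91 ] roll units 0.011
```

View pics/f9.png

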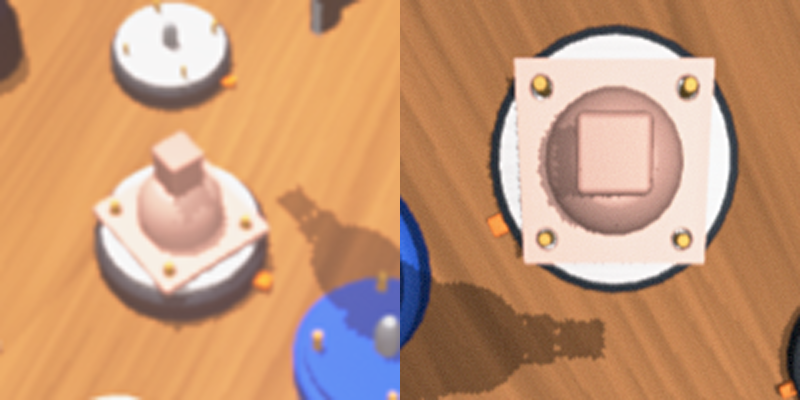

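View pics/t9.png

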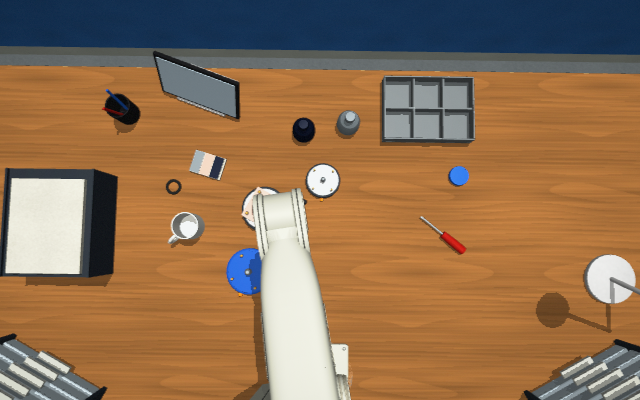

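All four studs show through the holes, at (540,84), (689,86), (546,239) and (683,240) in the right half. The plate lies flat, nothing touches it, and the other objects haven't moved. I'm handing in.

```bash
python3 -c "
from h import *
print(job_done()); print(get_obs()['clock'])"
```

```text
the job is handed in; nothing more can be done
None
the job is handed in; nothing more can be done
```

The pink flask sample is mounted on the larger charcoal stand, released, and the job was handed in at about 20.5 s of the 67 s allowed.

- **Turning:** The stud tips showed in the cameras, so I measured the disc's twist at about -29.4° and pre-turned the sample to match. No turning search was needed. The studs entered on the first descent with no noticeable vertical resistance.
- **Forces:** The largest reading between moves was 3.5 N sideways from the post, which I corrected with a small shift of about 1 mm. At the bottom I pressed with about 12 N. Forces were read only at the end of each move, so brief peaks in between were not seen.
- **Final checks:** The foot stopped at about 34.8 mm, against 35 mm nominal. The wrist view shows all four studs through the holes, the side view shows the plate flat on the disc, and the gripper is clear with no force on it. In the last top view the bystanders look unmoved, though the arm hides part of the blue stand.
- **Disagreement:** The wrist and top cameras differed by about 3 mm in y, the same for the sample and the stand, so it cancelled out.

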